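# Make room on the hearing-protection rail and hang up the second pair

### The job

The ear defenders are to be put away on their bench rail. First slide the pair that is already hanging along the rail, without lifting it off, until its headband is up against the large round end plate; then hang the pair that stands on the worktop over the free part of the rail, beside the first, with one cup on each side of the rail, and let go of it. Both pairs must end up hanging freely and straight, and the dropper bottle, beaker and white jar must stay where they are.

Things in the scene. Friction and masses are not known exactly. Their poses are not given: they have to be found in the camera images.
- stand: Fixed steel rail stand, 286 (y) x 150 (x) x 163 mm. Origin on the worktop under the rail's middle, z up. The rail, a 16 mm round bar, runs along y at x = 0, its top at z = 145 mm, on a slim post at each end (y = +-128 mm). Large round end plate at the +y end, small 24 mm collar (inner face y = -115 mm, up to z = 149 mm) at the -y end. Feet and spine are 10 mm high; nothing stands above the rail.
- hung_muffs: Ear defenders (white cups, black headband) hanging over the rail, same shape as loose_muffs; origin then 24 mm above the worktop, x across the rail, y within 0.06 rad of the stand's y. The crown pad rests on the rail and slides along it under 1 to 4 N. Against the end plate its middle is at stand y = +98 mm; its cups then reach past the plate on both sides.
- loose_muffs: Ear defenders standing on their two cups, headband up. Rigid, 148 (x, cup to cup) x 64 (y) x 145 mm, 150 to 310 g. Origin: middle of the underside, level with the cups' lower edges; z up. Cups 64 mm wide in y, 78 mm high, inner faces at x = +-36 mm. The crown is a firm grey pad, 34 mm wide in y with flat upright sides, 44 mm long in x, 24 mm thick, underside z = 121 mm.
- hung_crown (a point): Middle of the top face of the crown pad of hung_muffs (its own z = 145 mm), axes of hung_muffs. When hung it is 24 mm above the rail top.
- loose_crown (a point): Middle of the top face of the crown pad of loose_muffs (its own z = 145 mm). The pad can be gripped from above across its 34 mm width (along y); fingers that reach at most 20 mm below this face do not meet the rail when it is hung.
- rail_mid (a point): Top of the rail at its middle (stand x = 0, y = 0, z = 145 mm), axes of the stand.
- end_plate (a point): Centre of the inner face of the large round end plate (52 mm diameter, 6 mm thick, up to z = 163 mm): stand x = 0, y = +115 mm, z = 137 mm; axes of the stand.
- dropper_bottle: Bystander: dropper bottle, 30 mm diameter, 90 mm high, loose, origin under its centre.
- beaker: Bystander: small clear beaker, 52 mm diameter, 66 mm high, loose, origin under its centre.
- powder_jar: Bystander: white screw-cap jar, 49 mm diameter, 70 mm high, loose, origin under its centre.

How it is judged (in metres and radians):
On the way, in this order (a step that is already met when the one before it is completed fails the run):
1. The hanging pair has been slid up against the large end plate and hangs there, the other pair still off the rail (y of hung_crown in the frame of rail_mid between 0.086 and 0.108 m and x of hung_crown in the frame of rail_mid between -0.025 and 0.025 m and z of hung_crown in the frame of rail_mid between 0.016 and 0.032 m and angle between hung_muffs's own z axis and vertical below 0.25 rad and angle between the y axis of hung_muffs and the y axis of stand, either way round below 0.3 rad and linear speed of hung_muffs below 0.03 m/s and contact force between hung_muffs and stand above 0.3 N and horizontal distance between loose_crown and rail_mid above 0.13 m), for 0.2 s.
2. The second pair hangs over the free part of the rail, the first still against the plate (y of hung_crown in the frame of rail_mid between 0.086 and 0.108 m and x of hung_crown in the frame of rail_mid between -0.025 and 0.025 m and z of hung_crown in the frame of rail_mid between 0.016 and 0.032 m and angle between each of hung_muffs, loose_muffs's own z axis and vertical below 0.25 rad and angle between the y axis of each of hung_muffs, loose_muffs and the y axis of stand, either way round below 0.3 rad and linear speed of each of hung_muffs, loose_muffs below 0.03 m/s and contact force between each of hung_muffs, loose_muffs and stand above 0.3 N and y of loose_crown in the frame of rail_mid between -0.11 and 0.05 m and x of loose_crown in the frame of rail_mid between -0.025 and 0.025 m and z of loose_crown in the frame of rail_mid between 0.016 and 0.032 m), for 0.2 s.
At the end, for the whole second after the job is handed in: Both pairs hang at rest, pad on the rail (top 16-32 mm above it), a cup each side, centred within 25 mm, upright within 0.25 rad, square to the rail within 0.3 rad. First pair within 12 mm of the end plate, the second between it and the rail's other end (all of step 2); the robot touches nothing.
It fails at once if The hanging pair is lifted off the rail (more than 20 mm up) or falls off it (z of hung_crown in the frame of rail_mid above 0.044 m or z of hung_crown in the frame of rail_mid below -0.03 m).
It fails at once if A bystander is moved by more than 30 mm or knocked over (distance of any of dropper_bottle, beaker, powder_jar from where it was at the start of the episode above 0.03 m or angle between any of dropper_bottle, beaker, powder_jar's own z axis and vertical above 0.5 rad).
It also fails if it takes over 64 s, if anything falls off the work surface, if the arm or the gripper's body presses on something with over 40 N, if the wrist force passes 120 N, or if a joint passes its speed limit or range.

### The arm

A 6-joint arm with a two-finger parallel gripper is mounted at the origin on a cart in front of the work surface, level with it; the furniture and walls round the work are solid. World frame = base frame: x ahead of the robot, y to its left, z up, the work surface at z = 0. Lengths are in mm, angles in rad, forces in N, time in s.
With the tool pointing down it reaches from about 275 to 1000 mm from the base axis. Payload 8.4 kg.
Tool frame: the origin (TCP) lies on the centre line of the jaws, within the pads' length; the fingertips stand bot.finger_overhang ahead of it and the grasp point (between the pads) lies 5 mm behind it (bot.finger_overhang is the distance from the TCP to the fingertips, in mm); z points along the fingers, y is the line along which they close (so a half turn about z gives the same grasp; the last joint's range is limited). The gripper opens to 85 mm and grips with 20 to 120 N. Pads are 22 mm wide; open, the fingers measure 114 mm over their backs; the gripper's body (76 mm by 85 mm) begins 54 mm behind the grasp point. The pads swing forward as they close: fully open they stand 13 mm farther back than shut.
Start: joints at [-1.164, 0.353, 1.633, -0, 1.155, -0.002], TCP at [248.442, -573.502, 245.281] pointing down, gripper open.
Joint ranges: [-2.63, 2.63], [-0.92, 2.1], [0.06, 2.66], [-1.3, 4.44], [0, 2.69], [-3.02, 3.02]. Speed limits (rad/s): [2.22, 2.22, 2.79, 3.14, 3.14, 3.14].

### API

Orientations are given as a unit quaternion [x, y, z, w].
In Python, from bench import bot, kin, viewer gives the robot as it stands. Calls block until the motion is done:
- bot.reach(position, orientation): joint-space move of the TCP to a pose.
- bot.move_l(position, attitude=None, feed=150): straight line of the TCP; attitude=None keeps the orientation; feed is the mean speed in mm/s.
- bot.set_joints(angles): joint-space move.
- bot.gripper_to(opening, force=None): finger opening in mm; force is the grip in N (None keeps the last); returns when the fingers have stopped.
- bot.hold(seconds).
- kin.solve_ik(position, orientation): joint angles nearest the present ones, or None.
- bot.read_state(): the state.
- viewer.camera(name): name is "scene" or "top"; returns a dict with "pixels" (384x512x3 uint8, blue, green, red), "fovy" (degrees; the focal length in pixels is half the picture's height over the tangent of half this angle, whatever the lens; pixels are square), "cx", "cy" (the principal point, pixels), "extrinsics" (4x4, takes a point from world to camera coordinates). Camera axes: x right, y down, z forward; pixel columns grow to the right and rows downward; lengths in mm; the calibration is good to about 2 mm. A picture is of the moment at which its call begins. There is no depth.
A pose or a line that the arm cannot do raises bot.MotionError and nothing moves.
- bot.hand_in(): hands the job in; it is judged then, once.
The state is a dict: "time": time; "joints": joint angles; "dq": joint speeds; "tau": joint torques, N m; "eef_pos": TCP position; "tool_rot": TCP orientation; "ft_force": force on the tool from outside, world axes, zero at the start; "ft_torque": the same for the moment, N m; "grip_width": finger opening in mm; "gripper_force": force on a finger pad.
Only numpy, scipy, OpenCV 4.12 (cv2) and the standard library are available. Lean on these libraries where they do the work, as an engineer would, in place of code of your own. Each camera call takes 0.05 s, during which the arm holds its last target. There are 200 camera calls.

## Working session

There is one attempt and no reset: what is moved stays moved. The work goes in short steps, each a Python script; the robot and the scene stay as the last script left them, time stands still between calls to the robot, and variables do not carry over. Pictures are saved under pics/ and viewed, at most 10 in all, crops included, and the job is handed in when it is done.

```bash
mkdir -p pics
cat > h.py <<'E'
import numpy as np, cv2
from bench import bot, kin, viewer
def cam(n, f=None):
    c=viewer.camera(n)
    if f: cv2.imwrite(f'pics/{f}.png',c['pixels'])
    return c
def K(c):
    f=c['pixels'].shape[0]/2/np.tan(np.radians(c['fovy'])/2); return f
def ray(c,u,v):
    T=np.array(c['extrinsics']); R,t=T[:3,:3],T[:3,3]
    d=R.T@np.array([(u-c['cx'])/K(c),(v-c['cy'])/K(c),1]); return -R.T@t,d
def onz(c,u,v,z):
    o,d=ray(c,u,v); return o+d*(z-o[2])/d[2]
def proj(c,p):
    T=np.array(c['extrinsics']); q=T[:3,:3]@np.array(p,float)+T[:3,3]
    return np.array([q[0]/q[2]*K(c)+c['cx'],q[1]/q[2]*K(c)+c['cy']])
E
python3 - <<'E'
from h import *
for n in('scene','top'):
    c=cam(n,n+'0'); print(n,c['fovy'],c['cx'],c['cy'],ray(c,256,192))
s=bot.read_state();print(s['tool_rot'],bot.finger_overhang,s['time'])
E
```

```text
scene 42.65909151908614 252.75874250500448 187.81195323327987 (array([ 448.34346636, -718.6066718 ,  917.34346079]), array([ 0.1520602 ,  0.68037684, -0.71699446]))
top 43.706450405563565 256.6421175501933 192.20913045855767 (array([ 492.09605754,   55.49690706, 1263.69438814]), array([ 0.0900576 , -0.00752136, -0.99590916]))
[ 9.79182389e-01  2.02981336e-01 -1.37988591e-04 -6.38193337e-04] 14.0 0.1
```

View pics/scene0.png

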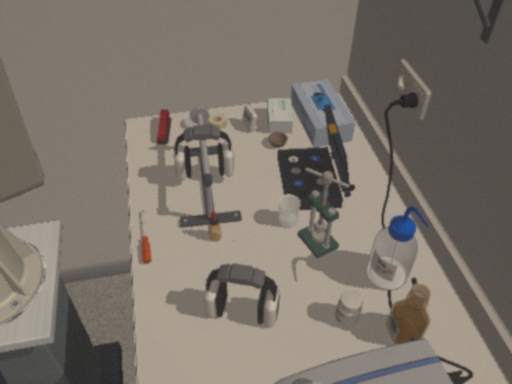

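View pics/top0.png

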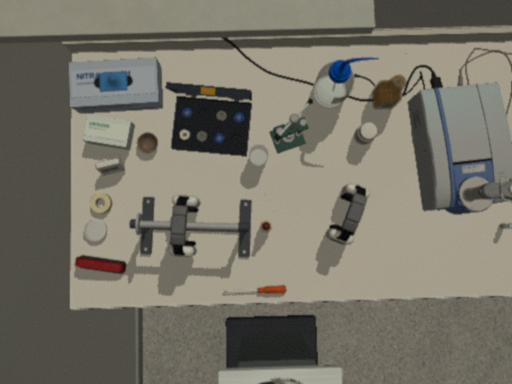

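Run:
```python
import cv2,numpy as np
t=cv2.imread('pics/top0.png');s=cv2.imread('pics/scene0.png')
a=cv2.resize(t[175:265,115:275],(800,450),interpolation=cv2.INTER_CUBIC)
b=cv2.resize(t[175:250,320:380],(300,375),interpolation=cv2.INTER_CUBIC)
c=cv2.resize(s[100:240,165:245],(320,560),interpolation=cv2.INTER_CUBIC)
d=cv2.resize(s[250:340,195:290],(475,450),interpolation=cv2.INTER_CUBIC)
cv2.imwrite('pics/a.png',a)
e=np.zeros((560,800,3),np.uint8); e[:560,:320]=c; e[:450,325:800]=d
cv2.imwrite('pics/b.png',e)
```

```text
(no output)
```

View pics/a.png

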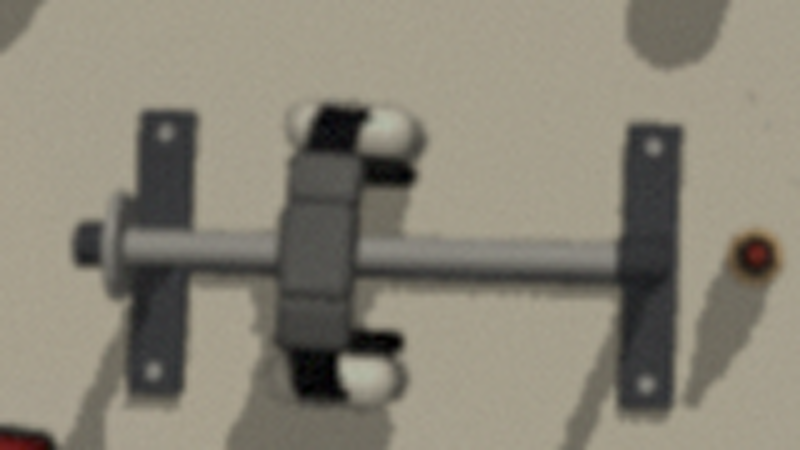

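View pics/b.png

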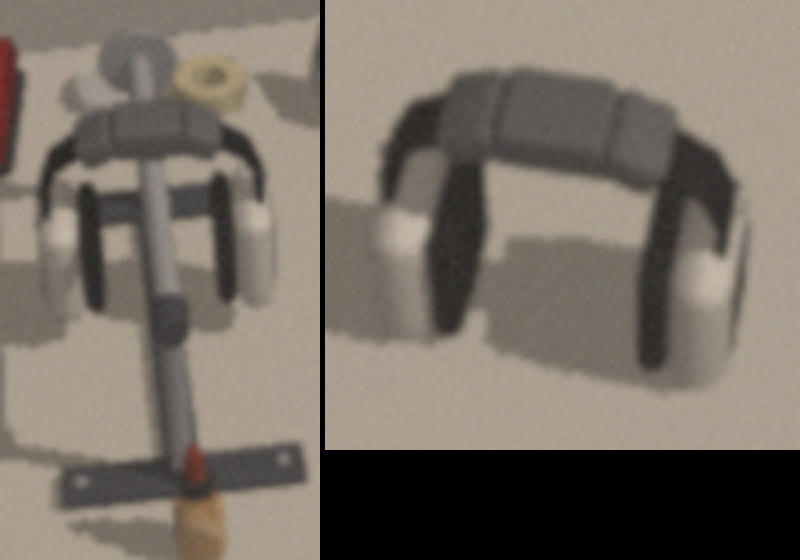

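Run:
```python
from h import *
t=cam('top'); im=t['pixels']
Z=lambda x,y:((x+.5)/5-.5+115,(y+.5)/5-.5+175)
B=np.array([onz(t,*Z(*p),10)[:2] for p in[(166,132),(153,371),(653,147),(646,383)]])
c=B.mean(0); yd=(B[0]+B[1]-B[2]-B[3]); yd/=np.linalg.norm(yd)
print('bolts',B.round(1),'c',c,'yd',yd,np.linalg.norm(B[0]-B[2]))
print('rail pts',onz(t,*Z(200,246),137),onz(t,*Z(590,260),137))
xd=np.array([yd[1],-yd[0]])
h=np.array([onz(t,*Z(*p),169)[:2] for p in[(288,200),(357,202),(352,297),(282,295)]])-c
print('hung local x,y',(h@xd).round(1),(h@yd).round(1), 'mean',(h@xd).mean(),(h@yd).mean())
pl=onz(t,*Z(128,245),163)[:2]-c; print('plate inner y',pl@yd, onz(t,*Z(128,245),137)[:2]@yd-c@yd)
# loose
o=(175,320); r=im[175:250,320:380]; big=cv2.resize(r,None,fx=8,fy=8,interpolation=cv2.INTER_CUBIC)
g=big.max(2); m=((g>50)&(g<115)).astype(np.uint8)
m=cv2.morphologyEx(m,cv2.MORPH_OPEN,np.ones((25,25)))
cs,_=cv2.findContours(m,0,2); 
for k in cs:
    if cv2.contourArea(k)<2000: continue
    R=cv2.minAreaRect(k); bx=cv2.boxPoints(R); cv2.polylines(big,[bx.astype(int)],True,(0,0,255),1)
    cc=R[0]; u,v=(cc[0]+.5)/8-.5+320,(cc[1]+.5)/8-.5+175
    W=np.array([onz(t,(p[0]+.5)/8-.5+320,(p[1]+.5)/8-.5+175,145)[:2] for p in bx])
    print(R,'px',u,v,'w',onz(t,u,v,145)[:2],W.round(1).tolist())
cv2.imwrite('pics/c.png',big)
```

```text
bolts [[589.7 330.2]
 [465.4 338. ]
 [574.7  75.2]
 [451.9  82.1]] c [520.41357023 206.39174046] yd [0.05591832 0.99843535] 255.4136664451775
rail pts [525.75873152 286.90119193 137.        ] [514.00768471 104.20629085 137.        ]
hung local x,y [ 22.3  22.3 -21.  -21. ] [34.9  3.4  3.9 35.8] mean 0.6518770303885919 19.504640937587943
plate inner y 108.26894535864679 114.42259702945992
((110.98367309570312, 552.7678833007812), (188.34457397460938, 168.64805603027344), 21.92177963256836) px 333.4354591369629 243.65848541259766 w [ 467.61343468 -129.57524786] [[456.2, -94.5], [500.9, -114.7], [479.1, -164.7], [434.5, -144.4]]
((232.21615600585938, 275.0423583984375), (230.47030639648438, 310.0208740234375), 21.7054386138916) px 348.5895195007324 208.9427947998047 w [ 547.37040642 -168.5564041 ] [[519.1, -119.2], [602.7, -156.4], [575.8, -218.2], [492.6, -180.6]]
```

View pics/c.png

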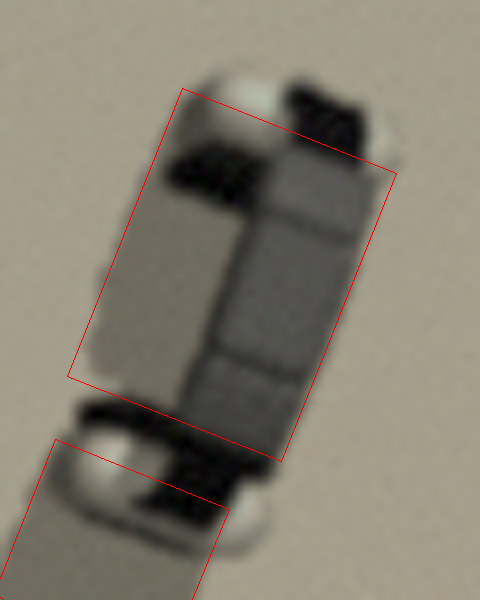

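```bash
cat >> h.py <<'E'
from scipy.spatial.transform import Rotation as Ro
C=np.array([520.4,206.4]); a=0.059
YD=np.array([np.sin(a),np.cos(a)]); XD=np.array([np.cos(a),-np.sin(a)])
def S(x,y,z): return list(C+x*XD+y*YD)+[z]
def quat(yv,pos):
    y=np.array([yv[0],yv[1],0.]);y/=np.linalg.norm(y);best=None
    for s in(1,-1):
        z=np.array([0,0,-1.]);q=Ro.from_matrix(np.c_[np.cross(s*y,z),s*y,z]).as_quat().tolist()
        j=kin.solve_ik(list(pos),q)
        if j is not None:
            m=np.abs(np.array(j)-bot.read_state()['joints']).max()
            if best is None or m<best[0]: best=(m,q)
    return best[1]
def F(): return np.array(bot.read_state()['ft_force'])
E
python3 - <<'E'
from h import *
bot.gripper_to(12)
p=S(0,-35,230); q=quat(XD,p); bot.reach(p,q)
bot.move_l(S(0,-35,166),q)
f0=F(); print('f0',f0, bot.read_state()['time'])
bot.move_l(S(0,55,166),feed=40); print('f',F()-f0)
for y in range(57,80,2):
    bot.move_l(S(0,y,166),feed=20); f=(F()-f0)[:2]@YD; print(y,round(f,1))
    if f<-8: break
cam('top','p1t');cam('scene','p1s'); print(bot.read_state()['time'])
a=cv2.imread('pics/p1t.png')[175:265,115:275];b=cv2.imread('pics/p1s.png')[90:240,145:265]
a=cv2.resize(a,(480,270));b=cv2.resize(b,(480,600)) if 0 else cv2.resize(b,(320,400))
e=np.zeros((400,800,3),np.uint8);e[:270,:480]=a;e[:,480:]=b;cv2.imwrite('pics/p1.png',e)
E
```

```text
f0 [0.15462151 0.14452548 0.02644055] 4.2
f [ 0.08993173 -0.66033689 -1.07537256]
57 -1.0
59 -0.6
61 -0.9
63 -0.7
65 -1.1
67 -1.7
69 -1.0
71 -1.4
73 -9.7
8.95
```

View pics/p1.png

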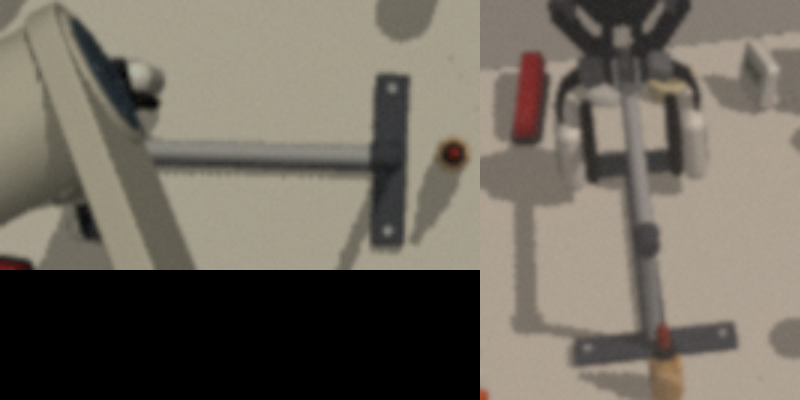

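Contact with the plate came at TCP stand y ≈ 72, as expected (force −9.7 N); the scene crop shows the pair hanging in front of the plate. Now I'll back off and approach the loose pair.

Run:
```python
from h import *
bot.move_l(S(0,50,166),feed=80); bot.move_l(S(0,50,260))
t=viewer.camera('top')
P=[onz(t,(x+.5)/8-.5+320,(y+.5)/8-.5+175,145)[:2] for x,y in[(252,207),(355,240),(300,380),(213,345)]]
P=np.array(P); c=P.mean(0); print(P.round(1),c)
w=np.radians(20.5); ly=np.array([np.sin(w),np.cos(w)])
p=list(c)+[250]; q=quat(ly,p); bot.gripper_to(70); bot.reach(p,q)
np.save('loose.npy',np.r_[c,q])
t=cam('top','p2t');s=cam('scene','p2s'); print(bot.read_state()['time'],F())
# projected expected crown in scene
print('scene px of est. crown',proj(s,[*c,145]), 'hung@98',proj(s,S(0,98,169)),proj(t,S(0,98,169)))
a=cv2.resize(t['pixels'][175:265,115:275],(480,270));b=cv2.resize(s['pixels'][90:240,145:265],(320,400));
d=cv2.resize(s['pixels'][250:340,195:290],(340,322))
e=np.zeros((600,800,3),np.uint8);e[:270,:480]=a;e[:400,480:]=b;e[275:597,:340]=d;cv2.imwrite('pics/p2.png',e)
```

```text
[[ 567.2 -175.3]
 [ 556.6 -205. ]
 [ 516.2 -187. ]
 [ 527.1 -162. ]] [ 541.75634089 -182.31822613]
12.5083 [0.19453645 0.03958665 0.11985303]
scene px of est. crown [241.6295267  270.28151095] hung@98 [198.7578665  110.14627252] [144.09212251 223.49365213]
```

View pics/p2.png

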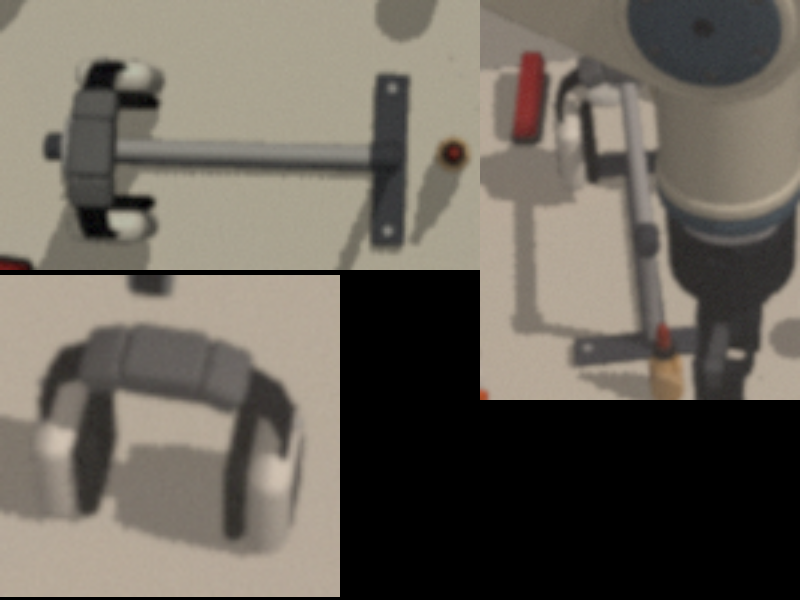

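Run:
```python
from h import *
L=np.load('loose.npy'); c=L[:2]; q=L[2:].tolist()
bot.move_l([*c,142],q,feed=100); print('down',F())
bot.gripper_to(20,60); s=bot.read_state(); print(s['grip_width'],s['gripper_force'],F())
bot.move_l([*c,275],q,feed=100); print(F(),bot.read_state()['grip_width'],bot.read_state()['time'])
p=S(0,-35,290)
y=(Ro.from_quat(q).as_matrix()[:2,1]); sg=np.sign(y@YD)
z=np.array([0,0,-1.]);yy=np.r_[sg*YD,0]; q2=Ro.from_matrix(np.c_[np.cross(yy,z),yy,z]).as_quat().tolist()
bot.move_l(p,q2,feed=150)
np.save('q2.npy',q2)
t=cam('top','p3t');s=cam('scene','p3s');print(bot.read_state()['time'])
cv2.imwrite('pics/p3.png',cv2.resize(s['pixels'][80:300,130:330],(660,600) if 0 else (545,600)))
print(proj(s,S(0,-35,145)))
```

```text
down [ 0.38461964 -0.48013619 -0.30954424]
32.525632619225625 59.51686978340149 [-1.74835448 -0.43282757  6.17580865]
[-0.13566762  0.41243237 -2.54039267] 32.89206138412036 15.65
18.2667
[203.57109559 151.49250003]
```

View pics/p3.png

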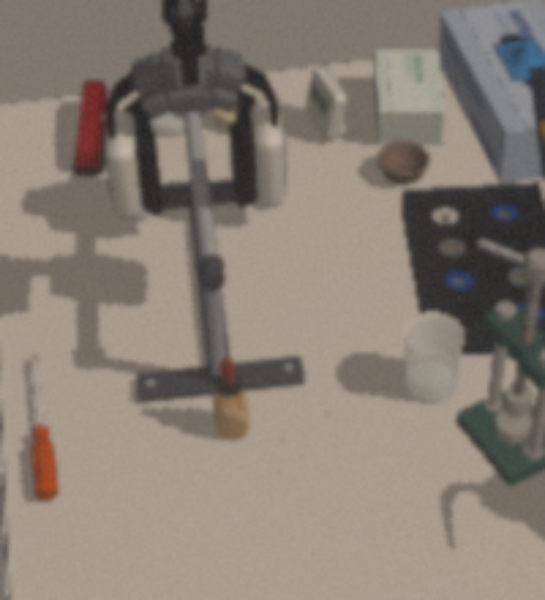

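Run:
```python
from h import *
bot.hold(0.3); f0=F(); print(f0)
bot.move_l(S(0,-35,175),feed=80); print(F()-f0)
for z in np.arange(173,161,-1.):
    bot.move_l(S(0,-35,z),feed=20); f=(F()-f0); print(z,f.round(1))
    if f[2]>1.5 or np.abs(f).max()>8: break
bot.hold(0.2); bot.gripper_to(52); bot.hold(0.3); print(bot.read_state()['grip_width'],F())
bot.move_l(S(0,-35,260),feed=80)
q=bot.read_state()['joints']; q=list(q); q[0]-=0.9; bot.set_joints(q)
t=cam('top','p4t');s=cam('scene','p4s');print(bot.read_state()['time'])
a=cv2.resize(t['pixels'][175:265,115:275],(480,270));b=cv2.resize(s['pixels'][90:240,145:265],(320,400));
e=np.zeros((400,800,3),np.uint8);e[:270,:480]=a;e[:400,480:]=b;cv2.imwrite('pics/p4.png',e)
```

```text
[ 0.23113755  0.58817012 -2.42105574]
[-0.77105575 -0.8253685  -0.07409212]
173.0 [ 0.3 -0.4  0.8]
172.0 [ 0.1 -0.9  0.2]
171.0 [-0.5 -0.1 -0.1]
170.0 [ 0.  -0.6  0.6]
169.0 [-0.2 -1.4 -0.5]
168.0 [-0.8  0.3  0.5]
167.0 [-0.1 -0.1 -0.1]
166.0 [-2.6 -1.6  6.6]
52.01537967034975 [-1.41533256  0.05776769  0.44292725]
26.1333
```

View pics/p4.png

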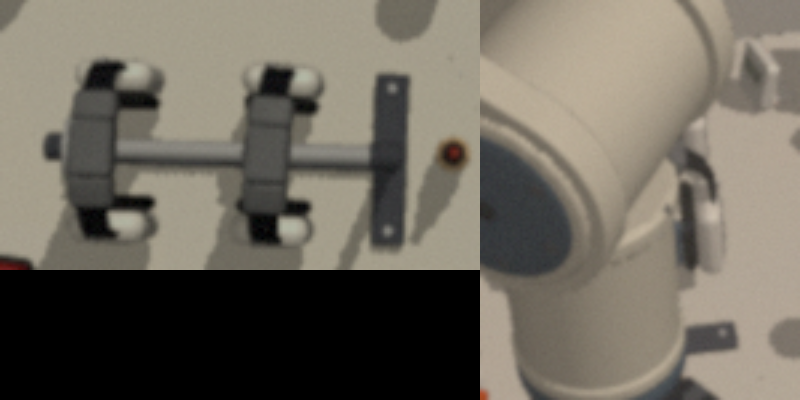

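The top view shows both pairs straight and centred on the rail. The first is at the plate (crop 92,146), the second is at (267,153), and the bottle hasn't moved.

```bash
python3 -c "
from h import *
bot.hold(0.5); print(bot.hand_in())"
```

```text
the job is handed in; nothing more can be done
None
```

The job is handed in: the first pair was slid up against the end plate, and the second hangs straight beside it on the free rail. The last top view showed both centred and the dropper bottle in place, but I didn't re-measure the beaker and jar, and the hand-in returned no verdict.

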